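Park the mixing ball and load the culture flask

ROBOT

A 6-joint arm with a two-finger parallel gripper is mounted at the origin on a cart in front of the work surface, level with it; the furniture and walls round the work are solid. World frame = base frame: x ahead of the robot, y to its left, z up, the work surface at z = 0. Lengths are in m, angles in degrees, forces in N, time in s.
With the tool pointing down it reaches from about 0.35 to 0.875 m from the base axis. Payload 4.2 kg.
Tool frame: the origin (TCP) lies between the finger pads; the fingertips stand 8 mm ahead of it and the grasp point (between the pads) lies 11 mm behind it; z points along the fingers, y is the line along which they close (so a half turn about z gives the same grasp; the last joint's range is limited). The gripper opens to 87 mm and grips with 3 to 60 N. Pads are 19 mm wide; open, the fingers measure 117 mm over their backs; the gripper's body (75 mm by 190 mm) begins 51 mm behind the grasp point.
Start: joints at [90.848, 22.042, 0.453, 0, -68.411, -14.817], TCP at [0.151, 0.607, 0.231] pointing down, gripper open.
Joint ranges: [-179.83, 179.83], [-69.29, 118.12], [-61.27, 80.66], [-181.25, 117.63], [-171.15, -9.14], [-177.46, 177.46]. Speed limits (degrees/s): [159.86, 159.86, 180, 180, 180, 180].

INTERFACE

Orientations are given as a 3x3 rotation matrix whose columns are the frame's x, y, z axes.
In Python, from station import sense, capture, camera_model, finish_job, find_in gives the robot as it stands. The module is installed in compiled form; this text tells all that it offers.
- The arm moves only by the tool arm_command, never from a script. Its argument "motion" is a list of rows, each a list of 7 numbers: the finger opening in mm, from 0 to 87, then the shift along the tool's x, y, z in mm, then the turn, a rotation vector about the tool's x, y, z in rad. In form: [[jaw, dx, dy, dz, rx, ry, rz], ...]. A call has 1 to 8 rows; each row shifts and turns the commanded pose from where the row before left it, along the tool's axes as they then stand; what a row does not reach is not made up. A row lasts 1/10 s, in which the tool goes at most 50 mm and 8.59 degrees, less where a joint would pass 70% of its speed; a pose out of reach is approached as far as the arm can. A call with a gripper value outside its range is refused whole. The fingers move at their own pace and stop on an object; the grip force is fixed at half the most. Time passes only in rows, so rows that do not move let the fingers close. It gives the time, the measured TCP pose, the force, the opening and the grip force at its end, in the units of the state.
- sense(): the state, without advancing time (a new reading comes with each control period).
- capture(name): name is "side" or "top" or "wrist"; returns the picture (384x512x3 uint8, red, green, blue); there is no depth.
- camera_model(name): a dict with "fx", "fy", "cx", "cy" (pixels), "R" (3x3) and "t" (3): a world point X has camera coordinates R X + t. Camera axes: x right, y down, z forward; pixel columns grow to the right and rows downward; lengths in m; the calibration is good to about 2 mm. A picture is of the moment at which its call begins: read the wrist's pose just before it. camera_model takes no time and is no camera call; for the wrist camera it gives the pose at the moment of the call.
- finish_job(): hands the job in; it is judged then, once.
Trained networks look in the newest picture that a camera, given by its name, has taken for a name from the list of things; names that differ only in an ending like _2 or _b are one class to them, and where a whole thing is asked for, a point or a joint stands for the part that bears it (a point fixed in the world has none). Each returns a list of dicts, best first, with "p" (0 to 1); they miss things now and then, are a little off and sometimes report something else, mostly with a low value. They report only what shows in the picture. A call takes as long as a camera call. They do not tell look-alikes from the thing itself.
- find_in(target, camera): "location" ([row, column] in pixels, amid what is visible of it).
The state is a dict: "time_s": time; "joints": joint angles; "joint_velocities": joint speeds; "effort": joint torques, N m; "tcp_pos": TCP position; "ee_rot": TCP orientation; "wrist_force": force on the tool from outside, world axes, zero at the start; "moment": the same for the moment, N m; "gripper_width": opening from 0.0 (shut) to 1.0 (fully open); "gripper_force": force on a finger pad.
Only numpy, scipy, OpenCV 4.12 (cv2) and the standard library are available. Lean on these libraries where they do the work, as an engineer would, in place of code of your own. Each camera call takes 0.05 s, during which the arm holds its last target. There are 200 camera calls.

TASK

Lift the culture flask and tip it cap end down to about 45 degrees (never steeper than 60), holding it there for two seconds so that the orange ball inside rolls over the low rib to the cap end. Bring it back level with the ball still at the cap end, then slide it base end first under the yellow hold-down bar of the flask station until it is fully home against the back stop, lying flat, and let go. Do not disturb the glass beaker or the black-capped vial.

Things in the scene. Friction and masses are not known exactly. Their poses are not given: they have to be found in the camera images.
- flask_centre (a point): Centre of the body of a clear flat culture flask lying on its broad side, 16 mm above its underside. Body 96 long (x), 54 wide (y), 32 mm high (z), about 110 g. x points from the blue screw cap to the flat base end, z up. Neck and cap (27 mm diameter) reach 75 mm from the centre towards -x. Pinch it across its 54 mm width, on the cap-side half, so that the base end stays free.
- flask_rib (a point): Middle of a 1.5 mm high, frosted rib across the flask's inner floor, 18 mm from flask_centre towards the cap; same axes. It parts a long base chamber from a short cap-end chamber. The ball rolls over it once the flask is tipped by 35 degrees (at less if tipped fast), and does not roll back over it while the flask is level.
- ball_center (a point): Centre of the loose orange mixing ball, 18 mm diameter, sealed inside the flask; it starts in the base chamber. It is at the cap end when it lies between the rib and the cap-end wall: 26 to 37 mm from flask_centre towards the cap.
- station_home (a point): Where flask_centre lies when the flask is fully home in the fixed flask station, 28 mm above the worktop. x points level into the slot, the way the flask is pushed, z up. The station is an aluminium plate, top 12 mm above the worktop, from -115 to +75 mm along x and 116 mm wide, with a grey back stop whose rubber face is at x = +48 mm.
- station_bar (a point): Middle of the yellow hold-down bar's underside, 31 mm from station_home along x, 48 mm above the worktop (4 mm above a flask on the plate); same axes. The bar is 14 mm deep along x; its screws' tops are 63 mm above the worktop. Grey guides under its ends are 60 mm apart (3 mm free on each side of the flask), straight from -13 to +17 mm along x, with splayed lead-ins from -25 mm.
- beaker_centre (a point): Small empty glass beaker standing on the worktop, 56 mm wide, 68 mm high; the point is at its centre, half-way up. Leave it alone.
- vial_centre (a point): Clear vial with a black cap standing on the worktop, 23 mm diameter, 47 mm high; the point is at its centre, half-way up. Leave it alone.
Mind the look-alikes: they are no part of the job. What is meant by the part that bears flask_centre is not purple, and is the larger of those in its own colour.

How it is judged:
By the outcome, as a careful person would: the job done as asked, in the order asked, and still so for the second after the job is handed in, with the robot touching nothing.
It also fails if it takes over 56 s, if anything falls off the work surface, if the arm or the gripper's body presses on something with over 40 N, if the wrist force passes 120 N, or if a joint passes its speed limit or range.

## Working session

There is one attempt and no reset: what is moved stays moved. The work goes in short steps, Python scripts to look and compute and a tool call to move; the robot and the scene stay as the last step left them, time stands still between calls to the robot, and variables do not carry over. Pictures are saved under pics/ and viewed, at most 10 in all, crops included, and the job is handed in when it is done.

Besides the shell and the picture viewer there is one more tool, called after "Request:" as name([rows], argument=value, ...), one row to a line, values as JSON. arm_command: Moves the arm, as the interface text tells. Its arguments: {"type":"object","properties":{"motion":{"type":"array"}},"required":["motion"]}

```bash
mkdir -p pics; cat > h.py <<'E'
import numpy as np, cv2
from station import *
def ray(cam,rc):
    m=camera_model(cam);R=np.array(m["R"]);t=np.array(m["t"])
    d=R.T@np.array([(rc[1]-m["cx"])/m["fx"],(rc[0]-m["cy"])/m["fy"],1]);return -R.T@t,d
def onz(cam,rc,z):
    o,d=ray(cam,rc);return o+d*(z-o[2])/d[2]
def proj(cam,X):
    m=camera_model(cam);c=np.array(m["R"])@X+np.array(m["t"])
    return m["cy"]+m["fy"]*c[1]/c[2], m["cx"]+m["fx"]*c[0]/c[2]
def tri(a,b):
    (o1,d1),(o2,d2)=a,b;A=np.stack([d1,-d2],1);s=np.linalg.lstsq(A,o2-o1,rcond=None)[0]
    p,q=o1+s[0]*d1,o2+s[1]*d2;return (p+q)/2,np.linalg.norm(p-q)
def save(name,img): cv2.imwrite("pics/"+name,img[:,:,::-1])
E
python3 - <<'E'
from h import *
np.set_printoptions(precision=3,suppress=True)
s=sense();print(s["time_s"],s["tcp_pos"],s["ee_rot"])
ims=[]
Z=dict(flask_centre=.016,flask_rib=.002,ball_center=.011,station_home=.028,station_bar=.048,beaker_centre=.034,vial_centre=.023)
for c in("top","side"):
    im=capture(c);save(c+"0.png",im)
    for n,z in Z.items():
        for d in find_in(n,c)[:4]: 
            if d["p"]>.15: print(c,n,round(d["p"],2),np.round(d["location"]),onz(c,d["location"],z))
print(sense()["time_s"])
E
```

```text
0.0 [0.151 0.606 0.229] [[ 0.97  -0.242 -0.   ]
 [-0.242 -0.97  -0.002]
 [ 0.     0.002 -1.   ]]
top flask_centre 0.83 [231. 311.] [ 0.436 -0.255  0.016]
top flask_centre 0.8 [233. 232.] [ 0.416 -0.021  0.016]
top flask_centre 0.63 [201. 270.] [ 0.521 -0.128  0.016]
top flask_rib 0.88 [231. 312.] [ 0.439 -0.26   0.002]
top flask_rib 0.77 [233. 235.] [ 0.418 -0.028  0.002]
top flask_rib 0.72 [200. 273.] [ 0.526 -0.136  0.002]
top station_home 0.64 [211. 182.] [0.474 0.134 0.028]
top station_bar 0.88 [211. 183.] [0.469 0.126 0.048]
top beaker_centre 0.86 [153. 217.] [0.657 0.041 0.034]
top vial_centre 0.6 [216. 364.] [ 0.489 -0.411  0.023]
side flask_centre 0.89 [224. 215.] [ 0.428 -0.021  0.016]
side flask_centre 0.83 [217. 258.] [ 0.513 -0.121  0.016]
side flask_centre 0.78 [253. 287.] [ 0.42  -0.257  0.016]
side flask_rib 0.75 [217. 259.] [ 0.528 -0.12   0.002]
side flask_rib 0.53 [226. 214.] [ 0.431 -0.017  0.002]
side station_home 0.58 [200. 180.] [0.461 0.12  0.028]
side station_bar 0.74 [198. 181.] [0.452 0.111 0.048]
side beaker_centre 0.83 [172. 231.] [0.648 0.043 0.034]
side vial_centre 0.53 [251. 349.] [ 0.501 -0.409  0.023]
0.8
```

View pics/top0.png

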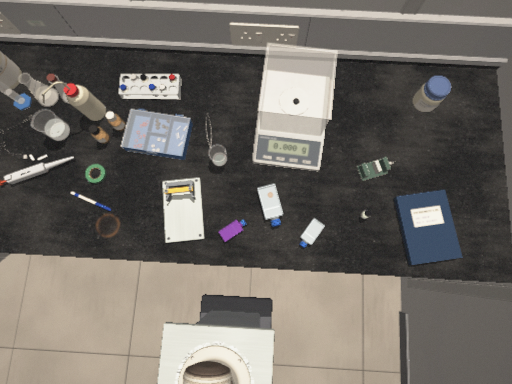

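View pics/side0.png

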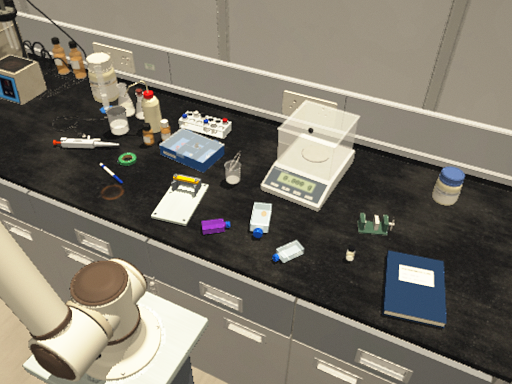

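Candidates (top image, row/col): purple flask (231,232), large clear flask (201,270), small clear flask (231,311). I choose the large clear one, at (201,270).

```bash
python3 - <<'E'
from h import *
np.set_printoptions(precision=3,suppress=True)
s=sense();m=camera_model("wrist");R=np.array(m["R"]);t=np.array(m["t"]);T=np.array(s["ee_rot"])
print("cam pos in tool",T.T@(-R.T@t-s["tcp_pos"]),"axes in tool\n",T.T@R.T,m["fx"],m["cy"])
p=lambda a:print(a,T.T@(np.array(a)-s["tcp_pos"])*1000)
p([.36,.13,.23]);p([.45,-.12,.23])
im=cv2.imread("pics/top0.png");c=cv2.resize(im[170:255,150:340],None,fx=4,fy=4,interpolation=2);cv2.imwrite("pics/crop0.png",c)
E
```

```text
cam pos in tool [ 0.076 -0.001 -0.154] axes in tool
 [[-0.001 -0.959 -0.282]
 [ 1.    -0.    -0.001]
 [ 0.001 -0.282  0.959]] 296.6984396517309 193.77300443899395
[0.36, 0.13, 0.23] [318.005 411.904   0.539]
[0.45, -0.12, 0.23] [465.695 632.783   0.524]
```

View pics/crop0.png

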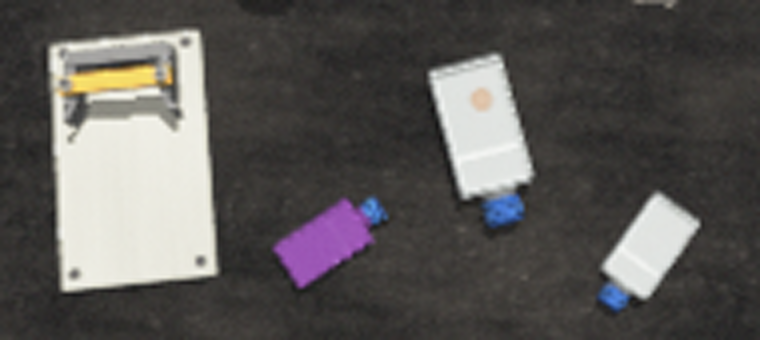

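The large clear flask is at crop (480,125), with the ball at (482,98) and the cap at the bottom. The station is on the left, with its mouth facing the robot. I'll move above the two and measure with the wrist camera.

Request:
arm_command([
  [87,27,36,0,0,0,0],
  [87,27,36,0,0,0,0],
  [87,27,36,0,0,0,0],
  [87,27,36,0,0,0,0],
  [87,27,36,0,0,0,0],
  [87,27,36,0,0,0,0],
  [87,27,36,0,0,0,0],
  [87,27,36,0,0,0,0],
])

```text
time_s: 1.6
tcp_pos: [0.2912, 0.2732, 0.2309]
ee_rot: [[0.971, -0.241, 0.001], [-0.241, -0.971, 0.001], [0.0, -0.001, -1.0]]
wrist_force: [0.6, 0.2, -0.5]
gripper_width: 1.002
gripper_force: 0.0
```

Request:
arm_command([
  [87,27,36,0,0,0,0],
  [87,27,36,0,0,0,0],
  [87,27,36,0,0,0,0],
  [87,27,36,0,0,0,0],
  [87,27,36,0,0,0,0],
  [87,27,36,0,0,0,0],
  [87,0,0,0,0,0,0],
  [87,0,0,0,0,0,0],
])

```text
time_s: 2.4
tcp_pos: [0.3961, 0.0251, 0.2305]
ee_rot: [[0.97, -0.245, -0.0], [-0.245, -0.97, 0.0], [-0.0, -0.0, -1.0]]
wrist_force: [0.0, -0.6, -0.6]
gripper_width: 0.999
gripper_force: 0.0
```

```bash
cat > look.py <<'E'
from h import *
import sys
np.set_printoptions(precision=3,suppress=True)
s=sense();print(s["time_s"],s["tcp_pos"],s["ee_rot"])
im=capture("wrist");save(sys.argv[1],im)
Z=dict(flask_centre=.016,flask_rib=.002,ball_center=.011,station_home=.028,station_bar=.048)
for n,z in Z.items():
    for d in find_in(n,"wrist")[:4]:
        if d["p"]>.15: print(n,round(d["p"],2),np.round(d["location"]),onz("wrist",d["location"],z))
E
python3 look.py w1.png
```

```text
2.4 [0.396 0.025 0.231] [[ 0.97  -0.245 -0.   ]
 [-0.245 -0.97   0.   ]
 [-0.    -0.    -1.   ]]
flask_centre 0.93 [ 78. 475.] [ 0.438 -0.25   0.016]
flask_centre 0.81 [ 39. 362.] [ 0.511 -0.129  0.016]
flask_centre 0.66 [139. 279.] [ 0.425 -0.014  0.016]
flask_rib 0.83 [ 82. 475.] [ 0.433 -0.26   0.002]
flask_rib 0.82 [140. 279.] [ 0.422 -0.015  0.002]
flask_rib 0.78 [ 40. 364.] [ 0.511 -0.136  0.002]
station_home 0.73 [114. 148.] [0.491 0.128 0.028]
station_bar 0.92 [119. 146.] [0.485 0.126 0.048]
```

View pics/w1.png

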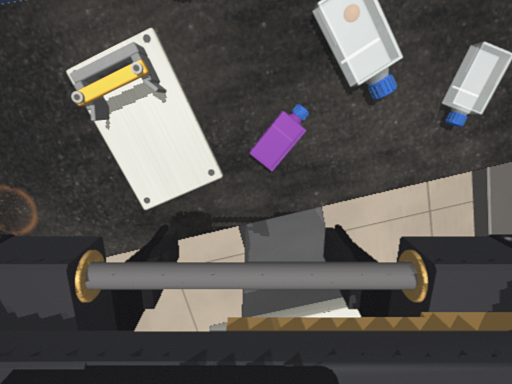

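The wrist picture shows the station's plate corners near (col,row) (67,72), (153,29), (221,177) and (146,208), the flask at (358,40), and purple at (278,139). I'll move nearer the flask, yawing to align with it, and fit the plate meanwhile.

Request:
arm_command([
  [87,21,37,0,0,0,0],
  [87,21,37,0,0,0,0],
  [87,21,37,0,0,0,0],
  [87,21,37,0,0,0,0],
  [87,0,0,0,0,0,-0.127],
  [87,0,0,0,0,0,-0.127],
  [87,0,0,0,0,0,-0.127],
  [87,0,0,0,0,0,-0.127],
])

```text
time_s: 3.5
tcp_pos: [0.442, -0.137, 0.2305]
ee_rot: [[0.963, 0.268, -0.0], [0.268, -0.963, -0.0], [-0.0, -0.0, -1.0]]
wrist_force: [0.4, 0.0, 0.2]
gripper_width: 1.0
gripper_force: 0.0
```

Request:
arm_command([
  [87,0,0,0,0,0,0],
])

```text
time_s: 3.6
tcp_pos: [0.442, -0.1369, 0.2306]
ee_rot: [[0.965, 0.263, 0.0], [0.263, -0.965, 0.0], [0.0, -0.0, -1.0]]
wrist_force: [-0.4, -0.0, -0.8]
gripper_width: 1.0
gripper_force: 0.0
```

```bash
python3 look.py w2.png
```

```text
3.6 [ 0.442 -0.137  0.231] [[ 0.965  0.263  0.   ]
 [ 0.263 -0.965  0.   ]
 [ 0.    -0.    -1.   ]]
flask_centre 0.84 [197. 334.] [ 0.436 -0.249  0.016]
flask_centre 0.83 [157. 155.] [ 0.427 -0.015  0.016]
flask_centre 0.65 [108. 261.] [ 0.518 -0.127  0.016]
flask_rib 0.83 [197. 338.] [ 0.433 -0.259  0.002]
flask_rib 0.78 [154. 156.] [ 0.427 -0.012  0.002]
flask_rib 0.66 [108. 263.] [ 0.518 -0.13   0.002]
station_home 0.96 [80. 49.] [0.485 0.112 0.028]
station_bar 0.83 [80. 43.] [0.485 0.104 0.048]
```

View pics/w2.png

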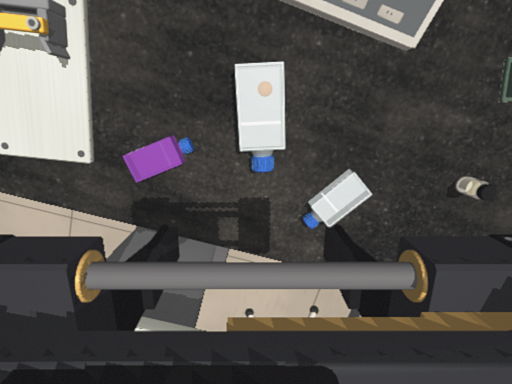

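```bash
cat > fit.py <<'E'
from h import *
np.set_printoptions(precision=4,suppress=True)
def fitmask(img,box,z,thr,model):
    r0,r1,c0,c1=box;hsv=cv2.cvtColor(img,cv2.COLOR_BGR2HSV)
    m=np.zeros(img.shape[:2],np.uint8);m[r0:r1,c0:c1]=((hsv[...,2]>thr)&((hsv[...,1]<90)))[r0:r1,c0:c1]*255
    m=cv2.morphologyEx(m,cv2.MORPH_OPEN,np.ones((5,5)))
    c=max(cv2.findContours(m,0,1)[0],key=cv2.contourArea)[:,0,:]
    P=[]
    R,t=np.array(model["R"]),np.array(model["t"]);o=-R.T@t
    for x,y in c:
        d=R.T@np.array([(x-model["cx"])/model["fx"],(y-model["cy"])/model["fy"],1]);P.append((o+d*(z-o[2])/d[2])[:2])
    P=np.array(P,np.float32)*1000
    b=cv2.minAreaRect(P);print(b,"\n",cv2.boxPoints(b))
    return c
E
python3 - <<'E'
from fit import *
im=cv2.imread("pics/w2.png");print(im[100,245],im[55,245])
s=sense();print(s["tcp_pos"])
m=camera_model("wrist")
fitmask(im,(50,153,225,297),.032,90,m)
# model for w1 from tool-fixed mount
R=np.array(m["R"]);t=np.array(m["t"]);T=np.array(s["ee_rot"])
pc=T.T@(-R.T@t-s["tcp_pos"]);A=T.T@R.T
T1=np.array([[.97,-.245,0],[-.245,-.97,0],[0,0,-1.]]);o=np.array([.3961,.0251,.2305])+T1@pc
R1=(T1@A).T;m1=dict(m,R=R1,t=-R1@o)
im1=cv2.imread("pics/w1.png");fitmask(im1,(20,215,55,230),.012,90,m1)
# cap, ball
h=cv2.cvtColor(im,cv2.COLOR_BGR2HSV)
b=(cv2.inRange(h,(100,120,60),(125,255,255))>0);b[:, :230]=0;b[:,290:]=0;r,c=np.nonzero(b);print("cap",r.mean(),c.mean(),onz("wrist",(r.mean(),c.mean()),.022))
b=(cv2.inRange(h,(5,30,120),(20,255,255))>0);b[:60]=0;b[150:]=0;b[:, :236]=0;b[:,286:]=0;r,c=np.nonzero(b);print("ball",r.mean(),c.mean(),len(r),onz("wrist",(r.mean(),c.mean()),.012))
E
```

```text
[227 228 224] [52 54 54]
[ 0.4419 -0.1375  0.2306]
((516.280517578125, -127.2197265625), (99.642333984375, 55.2899284362793), 17.9332332611084) 
 [[ 460.3677 -116.2582]
 [ 477.392  -168.862 ]
 [ 572.1933 -138.1812]
 [ 555.1691  -85.5775]]
((480.6767272949219, 136.5350341796875), (189.6602783203125, 119.16761779785156), 9.26135540008545) 
 [[377.4934 180.0803]
 [396.6721  62.4661]
 [583.86    92.9897]
 [564.6814 210.6039]]
cap 163.56764705882352 262.0558823529412 [ 0.4543 -0.1467  0.022 ]
ball 88.41379310344827 264.5 174 [ 0.5401 -0.126   0.012 ]
```

```bash
python3 - <<'E'
from fit import *
s=sense();m=camera_model("wrist")
R=np.array(m["R"]);t=np.array(m["t"]);T=np.array(s["ee_rot"])
pc=T.T@(-R.T@t-s["tcp_pos"]);A=T.T@R.T
T1=np.array([[.97,-.245,0],[-.245,-.97,0],[0,0,-1.]]);o=np.array([.3961,.0251,.2305])+T1@pc
R1=(T1@A).T
im1=cv2.imread("pics/w1.png")
c=fitmask(im1,(20,215,55,230),.012,90,dict(m,R=R1,t=-R1@o))
def world(x,y,z):
    d=R1.T@np.array([(x-m["cx"])/m["fx"],(y-m["cy"])/m["fy"],1]);return (o+d*(z-o[2])/d[2])*1000
def seg(p,q,n):
    p,q=np.array(p,float),np.array(q,float);u=(q-p)/np.linalg.norm(q-p);v=c-p
    L=v@u;D=np.abs(v@[-u[1],u[0]]);k=(D<5)&(L>12)&(L<np.linalg.norm(q-p)-12)
    W=np.array([world(x,y,.012)[:2] for x,y in c[k]],np.float32)
    l=cv2.fitLine(W,cv2.DIST_HUBER,0,.01,.01).ravel();print(n,k.sum(),l,np.degrees(np.arctan2(l[1],l[0])));return l
seg((153,29),(221,177),"right");seg((221,177),(146,208),"front");seg((100,130),(146,208),"left");seg((85,60),(153,29),"back")
h=cv2.cvtColor(im1,cv2.COLOR_BGR2HSV);b=cv2.inRange(h,(18,120,80),(35,255,255));b[:, 250:]=0;b[220:]=0
P=np.argwhere(b>0)[:,::-1];print("bar",world(*P.mean(0),.055))
l=cv2.fitLine(np.array([world(x,y,.055)[:2] for x,y in P],np.float32),2,0,.01,.01).ravel();print(np.degrees(np.arctan2(l[1],l[0])))
E
```

```text
((480.6767272949219, 136.5350341796875), (189.6602783203125, 119.16761779785156), 9.26135540008545) 
 [[377.4934 180.0803]
 [396.6721  62.4661]
 [583.86    92.9897]
 [564.6814 210.6039]]
right 126 [  0.9872   0.1595 492.816   78.9508] 9.178831
front 53 [  0.1609  -0.987  387.4889 119.4229] -80.74194
left 58 [  0.9869   0.1615 436.9011 187.5559] 9.292787
back 46 [  0.1504  -0.9886 575.8713 136.0937] -81.34903
bar [530.5845 143.995   55.    ]
-80.54139
```

Station home comes out at (500.0, 138.9) mm with yaw 9.2°, and the bar and plate edges agree. The flask is at (516.3, −127.2) with yaw 17.8°. I'll grasp 37 mm towards the cap.

Request:
arm_command([
  [87,18.7,5.7,0,0,0,0],
  [87,18.8,5.8,0,0,0,0],
  [87,0,0,40,0,0,-0.044],
  [87,0,0,45,0,0,0],
  [87,0,0,45,0,0,0],
  [87,0,0,40,0,0,0],
  [87,0,0,0,0,0,0],
])

```text
time_s: 4.6
tcp_pos: [0.4767, -0.139, 0.0558]
ee_rot: [[0.953, 0.302, -0.012], [0.302, -0.953, 0.0], [-0.012, -0.004, -1.0]]
wrist_force: [-1.3, 0.1, -0.0]
gripper_width: 1.0
gripper_force: 0.0
```

```bash
python3 - <<'E'
from h import *
im=capture("wrist");save("w3.png",im);s=sense();print(s["tcp_pos"],s["ee_rot"])
E
```

```text
[ 0.47947363 -0.13915505  0.05884275] [[ 9.52958919e-01  3.03038516e-01 -6.07914007e-03]
 [ 3.03041541e-01 -9.52977246e-01 -4.39466648e-04]
 [-5.92645748e-03 -1.42343831e-03 -9.99981425e-01]]
```

View pics/w3.png

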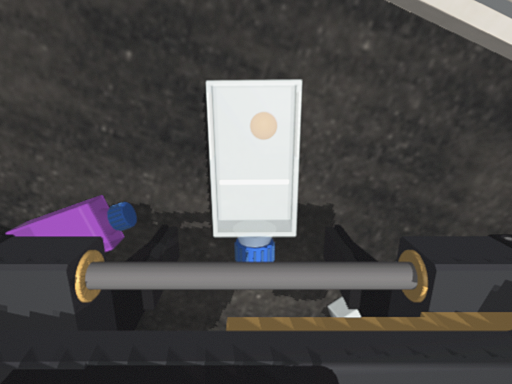

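The flask is centred and square between the open fingers, with its cap at (256,247). I'll descend the rest and close.

Request:
arm_command([
  [87,0,0,25,0,0,0],
  [87,0,0,17,0,0,0],
  [87,0,0,7.5,0,0,0],
  [87,0,0,0,0,0,0],
  [40,0,0,0,0,0,0],
  [40,0,0,0,0,0,0],
  [40,0,0,0,0,0,0],
  [40,0,0,0,0,0,0],
])

```text
time_s: 5.45
tcp_pos: [0.4813, -0.139, 0.0116]
ee_rot: [[0.953, 0.303, 0.001], [0.303, -0.953, -0.0], [0.001, 0.0, -1.0]]
wrist_force: [0.0, -0.5, 0.4]
gripper_width: 0.726
gripper_force: 0.0
```

Request:
arm_command([
  [40,0,0,0,0,0,0],
  [40,0,0,0,0,0,0],
  [40,0,0,0,0,0,0],
  [40,0,0,0,0,0,0],
])

```text
time_s: 5.85
tcp_pos: [0.4811, -0.1391, 0.0113]
ee_rot: [[0.953, 0.303, 0.0], [0.303, -0.953, -0.0], [0.0, 0.0, -1.0]]
wrist_force: [-0.5, -0.7, 3.3]
gripper_width: 0.618
gripper_force: 30.0
```

Request:
arm_command([
  [40,0,0,-8,0,0,0],
  [40,0,0,-20,0,0,0],
  [40,0,0,-30,0,0,0],
  [40,0,0,-35,0,0,0],
  [40,0,0,-35,0,0,0],
  [40,0,0,-25,0,0,0],
  [40,0,0,-10,0,0,0],
  [40,0,0,0,0,0,0],
])

```text
time_s: 6.65
tcp_pos: [0.4813, -0.1389, 0.175]
ee_rot: [[0.953, 0.303, 0.003], [0.303, -0.953, 0.0], [0.003, 0.0, -1.0]]
wrist_force: [-0.4, -0.5, -1.7]
gripper_width: 0.621
gripper_force: 30.0
```

```bash
python3 - <<'E'
from h import *
from fit import *
im=capture("wrist");save("w4.png",im);s=sense();print(s["tcp_pos"],s["wrist_force"],s["gripper_width"])
print(find_in("ball_center","wrist")[:2],find_in("flask_rib","wrist")[:2])
E
```

```text
[ 0.4804 -0.1389  0.1735] [-0.9613  0.9611 -1.76  ] 0.6135852438572896
[{'location': [173.0, 250.2], 'p': 0.69}] [{'location': [172.2, 251.4], 'p': 0.89}, {'location': [236.7, 342.7], 'p': 0.87}]
```

View pics/w4.png

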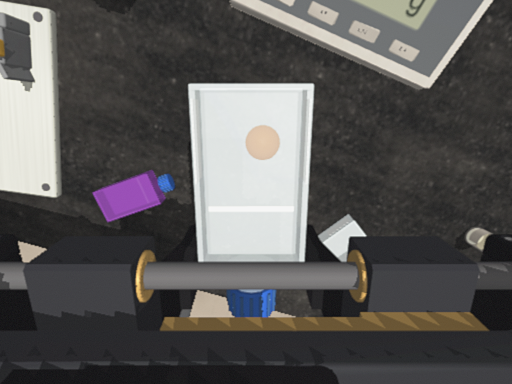

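The flask is held, with the ball at (142,262) beyond the rib (row 209). Next I tip 45°, cap end down.

Request:
arm_command([
  [40,0,0,0,0,0.03,0],
  [40,0,0,0,0,0.05,0],
  [40,0,0,0,0,0.06,0],
  [40,0,0,0,0,0.06,0],
  [40,0,0,0,0,0.06,0],
  [40,0,0,0,0,0.06,0],
  [40,0,0,0,0,0.06,0],
  [40,0,0,0,0,0.06,0],
])

```text
time_s: 7.6
tcp_pos: [0.4798, -0.1391, 0.1728]
ee_rot: [[0.862, 0.303, 0.406], [0.274, -0.953, 0.13], [0.426, -0.0, -0.904]]
wrist_force: [0.3, 0.2, -1.6]
gripper_width: 0.619
gripper_force: 30.0
```

Request:
arm_command([
  [40,0,0,0,0,0.06,0],
  [40,0,0,0,0,0.06,0],
  [40,0,0,0,0,0.06,0],
  [40,0,0,0,0,0.06,0],
  [40,0,0,0,0,0.06,0],
  [40,0,0,0,0,0.04,0],
  [40,0,0,0,0,0.02,0],
  [40,0,0,0,0,0,0],
])

```text
time_s: 8.4
tcp_pos: [0.4797, -0.1399, 0.1725]
ee_rot: [[0.666, 0.3, 0.682], [0.209, -0.954, 0.216], [0.716, -0.002, -0.698]]
wrist_force: [0.1, 0.2, -2.0]
gripper_width: 0.616
gripper_force: 30.0
```

```bash
python3 - <<'E'
from h import *
import numpy as np
im=capture("wrist");s=sense();T=np.array(s["ee_rot"]);print(s["time_s"],s["tcp_pos"],T,s["wrist_force"],s["gripper_width"])
for p in([85,-27,-21],[85,27,-21],[-11,-27,-21],[19,0,8]): print(p,proj("wrist",s["tcp_pos"]+T@np.array(p)/1000))
save("w5.png",im)
E
```

```text
8.45 [ 0.48005552 -0.13972529  0.17292909] [[ 6.66005819e-01  3.01311511e-01  6.82383779e-01]
 [ 2.09823133e-01 -9.53525386e-01  2.16248909e-01]
 [ 7.15828542e-01 -8.43129427e-04 -6.98275581e-01]] [ 0.41062841 -0.62755847 -1.72113023] 0.6199127083616525
[85, -27, -21] (np.float64(87.35316878468457), np.float64(190.3082214856517))
[85, 27, -21] (np.float64(87.23536320435923), np.float64(317.71953530922474))
[-11, -27, -21] (np.float64(285.07639890549024), np.float64(201.1988788187708))
[19, 0, 8] (np.float64(211.07736928871105), np.float64(253.28478737187083))
```

View pics/w5.png

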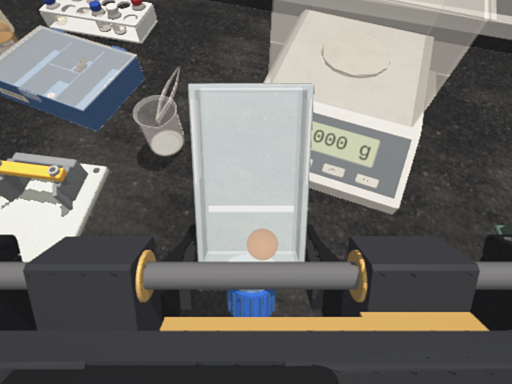

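The ball is now at (243,262), on the cap side of the rib (row 209), and the flask hasn't moved in the grip. I'll hold for over 2 s.

Request:
arm_command([
  [40,0,0,0,0,0,0],
  [40,0,0,0,0,0,0],
  [40,0,0,0,0,0,0],
  [40,0,0,0,0,0,0],
  [40,0,0,0,0,0,0],
  [40,0,0,0,0,0,0],
  [40,0,0,0,0,0,0],
  [40,0,0,0,0,0,0],
])

```text
time_s: 9.25
tcp_pos: [0.481, -0.1391, 0.1741]
ee_rot: [[0.664, 0.303, 0.684], [0.211, -0.953, 0.218], [0.717, 0.0, -0.697]]
wrist_force: [0.5, -0.4, -1.8]
gripper_width: 0.621
gripper_force: 30.0
```

Request:
arm_command([
  [40,0,0,0,0,0,0],
  [40,0,0,0,0,0,0],
  [40,0,0,0,0,0,0],
  [40,0,0,0,0,0,0],
  [40,0,0,0,0,0,0],
  [40,0,0,0,0,0,0],
  [40,0,0,0,0,0,0],
  [40,0,0,0,0,0,0],
])

```text
time_s: 10.05
tcp_pos: [0.481, -0.1391, 0.1741]
ee_rot: [[0.664, 0.303, 0.684], [0.211, -0.953, 0.218], [0.717, 0.0, -0.697]]
wrist_force: [-0.2, -0.2, -2.1]
gripper_width: 0.619
gripper_force: 30.0
```

Request:
arm_command([
  [40,0,0,0,0,0,0],
  [40,0,0,0,0,0,0],
  [40,0,0,0,0,0,0],
  [40,0,0,0,0,0,0],
  [40,0,0,0,0,0,0],
  [40,0,0,0,0,0,0],
  [40,0,0,0,0,0,0],
  [40,0,0,0,0,0,0],
])

```text
time_s: 10.85
tcp_pos: [0.481, -0.139, 0.174]
ee_rot: [[0.664, 0.303, 0.684], [0.211, -0.953, 0.218], [0.717, -0.0, -0.697]]
wrist_force: [1.2, 0.5, -0.2]
gripper_width: 0.619
gripper_force: 30.0
```

Request:
arm_command([
  [40,0,0,0,0,-0.03,0],
  [40,0,0,0,0,-0.05,0],
  [40,0,0,0,0,-0.06,0],
  [40,0,0,0,0,-0.06,0],
  [40,0,0,0,0,-0.06,0],
  [40,0,0,0,0,-0.06,0],
  [40,0,0,0,0,-0.06,0],
  [40,0,0,0,0,-0.06,0],
])

```text
time_s: 11.65
tcp_pos: [0.4807, -0.1387, 0.174]
ee_rot: [[0.893, 0.304, 0.333], [0.284, -0.953, 0.106], [0.35, -0.0, -0.937]]
wrist_force: [0.2, -0.2, -1.6]
gripper_width: 0.621
gripper_force: 30.0
```

Request:
arm_command([
  [40,0,0,0,0,-0.06,0],
  [40,0,0,0,0,-0.06,0],
  [40,0,0,0,0,-0.06,0],
  [40,0,0,0,0,-0.06,0],
  [40,0,0,0,0,-0.06,0],
  [40,0,0,0,0,-0.04,0],
  [40,0,0,0,0,-0.02,0],
  [40,0,0,0,0,0,0],
])

```text
time_s: 12.45
tcp_pos: [0.4813, -0.1388, 0.1737]
ee_rot: [[0.953, 0.303, -0.0], [0.303, -0.953, 0.0], [-0.0, -0.0, -1.0]]
wrist_force: [0.3, -0.8, -1.7]
gripper_width: 0.616
gripper_force: 30.0
```

```bash
python3 - <<'E'
from h import *
im=capture("wrist");save("w6.png",im);s=sense();T=np.array(s["ee_rot"]);print(s["time_s"],s["tcp_pos"],T.round(3),s["wrist_force"],s["gripper_width"])
h=cv2.cvtColor(im,cv2.COLOR_RGB2HSV)
b=(cv2.inRange(h,(4,40,120),(20,255,255))>0);b[:80]=0;b[262:]=0;b[:,:195]=0;b[:,310:]=0
r,c=np.nonzero(b);print("ball",r.mean(),c.mean(),len(r))
for n in("w4","w6"):
    g=cv2.imread("pics/%s.png"%n,0).astype(int)
    for row in(95,110,130,150): 
        l=np.nonzero(g[row,170:340]>110)[0]+170;print(n,row,l.min(),l.max())
    col=g[60:120,250];print("top edge",60+np.nonzero(col>110)[0].min())
for z in(-21,-16,-26):
  for x in (85,75): print(z,x,[np.round(proj("wrist",s["tcp_pos"]+T@np.array([x,y,z])/1000),1) for y in(-27,27)])
E
```

```text
12.5 [ 0.48093538 -0.13889462  0.17377277] [[ 0.953  0.303 -0.   ]
 [ 0.303 -0.953  0.001]
 [ 0.    -0.001 -1.   ]] [ 0.26322029  0.40006088 -0.50363698] 0.6181016287169662
ball 243.0201612903226 261.90725806451616 744
w4 95 188 313
w4 110 189 312
w4 130 190 311
w4 150 191 310
top edge 83
w6 95 188 313
w6 110 189 312
w6 130 190 311
w6 150 191 310
top edge 83
-21 85 [array([ 87.3, 190.4]), array([ 87.2, 318.2])]
-21 75 [array([111.8, 191.8]), array([111.7, 316.7])]
-16 85 [array([ 88. , 192.7]), array([ 87.9, 315.7])]
-16 75 [array([111.6, 193.9]), array([111.5, 314.3])]
-26 85 [array([ 86.5, 188. ]), array([ 86.4, 320.8])]
-26 75 [array([112. , 189.5]), array([111.9, 319.2])]
```

The ball stays at row 243, past the rib at 209, and the flask is level. I'll carry it gently to in front of the station, yawing 8.45°.

Request:
arm_command([
  [40,-3,-15,0,0,0,0],
  [40,-4,-28,0,0,0,0],
  [40,-4,-38,0,0,0,0],
  [40,-5,-40,0,0,0,0],
  [40,-5,-40,0,0,0,0],
  [40,-5,-40,0,0,0,0],
  [40,-4,-37,0,0,0,0],
  [40,-3,-25,0,0,0,0],
])

```text
time_s: 13.3
tcp_pos: [0.3679, 0.103, 0.1744]
ee_rot: [[0.952, 0.305, 0.001], [0.305, -0.952, 0.002], [0.001, -0.001, -1.0]]
wrist_force: [0.5, -0.3, -1.0]
gripper_width: 0.618
gripper_force: 30.0
```

Request:
arm_command([
  [40,-1,-14.5,0,0,0,0],
  [40,0,0,0,0,0,0.04],
  [40,0,0,10,0,0,0.067],
  [40,0,0,25,0,0,0.04],
  [40,0,0,30,0,0,0],
  [40,0,0,30,0,0,0],
  [40,0,0,14,0,0,0],
  [40,0,0,0,0,0,0],
])

```text
time_s: 14.1
tcp_pos: [0.3625, 0.1139, 0.0637]
ee_rot: [[0.987, 0.16, -0.004], [0.16, -0.987, -0.003], [-0.004, 0.002, -1.0]]
wrist_force: [0.2, -0.1, -0.5]
gripper_width: 0.617
gripper_force: 30.0
```

```bash
python3 - <<'E'
from h import *
im=capture("wrist");save("w7.png",im);s=sense();T=np.array(s["ee_rot"]);print(s["time_s"],s["tcp_pos"],T.round(3),s["wrist_force"],s["gripper_width"])
h=np.array([.4996,.13735,0]);a=np.radians(9.2);u=np.array([np.cos(a),np.sin(a),0]);n=np.array([-u[1],u[0],0]);k=np.array([0,0,1])
for p in((-13,30,48),(-13,-30,48),(-25,0,12),(31,0,63),(-115,58,12),(-115,-58,12)): print(p,np.round(proj("wrist",h+(p[0]*u+p[1]*n+p[2]*k)/1000),1))
E
```

```text
14.15 [0.36355995 0.11465193 0.0648733 ] [[ 0.987  0.161 -0.001]
 [ 0.161 -0.987 -0.001]
 [-0.001  0.001 -1.   ]] [-0.01600366  0.32953281 -1.77548675] 0.6215148813746321
(-13, 30, 48) [  7.8 193.2]
(-13, -30, 48) [  7.9 311.6]
(-25, 0, 12) [ 47.4 252.1]
(31, 0, 63) [-123.8  252.8]
(-115, 58, 12) [184.7 171.4]
(-115, -58, 12) [184.7 332.5]
```

View pics/w7.png

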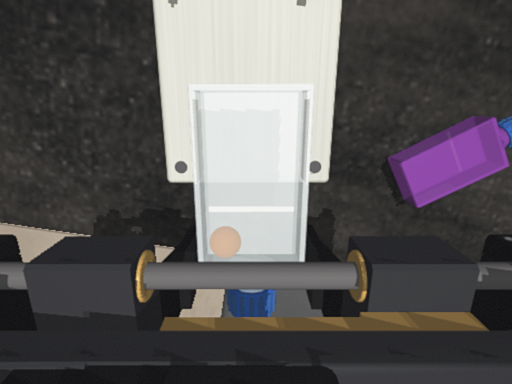

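The ball is at the cap end at (242,225). The plate's front edge runs from (182,166) to (182,330), centred about 1 mm left of the flask. I'll shift a little, lower, and come nearer the lead-ins to compare at the same height.

Request:
arm_command([
  [40,5,-1.2,10,0,0,0],
  [40,8,0,12,0,0,0],
  [40,7,0,11,0,0,0],
  [40,0,0,5,0,0,0],
  [40,0,0,0,0,0,0],
])

```text
time_s: 14.65
tcp_pos: [0.3838, 0.1194, 0.0268]
ee_rot: [[0.987, 0.16, -0.001], [0.16, -0.987, -0.0], [-0.001, 0.0, -1.0]]
wrist_force: [0.4, 0.3, -1.1]
gripper_width: 0.622
gripper_force: 30.0
```

```bash
python3 - <<'E'
from h import *
im=capture("wrist");save("w8.png",im);s=sense();T=np.array(s["ee_rot"]);print(s["time_s"],s["tcp_pos"],T.round(3),s["wrist_force"],s["gripper_width"])
h=np.array([.5,.1385,0]);a=np.radians(9.2);u=np.array([np.cos(a),np.sin(a),0]);n=np.array([-u[1],u[0],0]);k=np.array([0,0,1])
for p in((-13,30,48),(-13,-30,48),(-25,30,48),(-25,-30,48),(-25,0,12),(-115,0,12)): print(p,np.round(proj("wrist",h+(p[0]*u+p[1]*n+p[2]*k)/1000),1))
big=cv2.resize(im[0:270,110:390],None,fx=2.2,fy=2.2,interpolation=cv2.INTER_CUBIC);save("w8c.png",big)
g=cv2.cvtColor(im,cv2.COLOR_RGB2GRAY).astype(int)
for r in(5,20,40,60,80,95,120,150): print(r,''.join('%4d'%v for v in g[r,110:390:5]))
E
```

```text
14.7 [0.38385215 0.11941041 0.02718772] [[ 0.987  0.16  -0.   ]
 [ 0.16  -0.987  0.   ]
 [-0.    -0.    -1.   ]] [-0.27838644  0.87512094 -0.90817228] 0.6204155884802006
(-13, 30, 48) [ 35.1 179.5]
(-13, -30, 48) [ 35.  327.9]
(-25, 30, 48) [ 67.1 181.5]
(-25, -30, 48) [ 67.1 325.8]
(-25, 0, 12) [ 75.8 253.1]
(-115, 0, 12) [231.9 252.8]
5   58  53  48  52  55  43 221 223 229 227 122 106  64  62 227 227 227 228 229 229 227 228 228 229 229 232 228 230 228 229 227 233 230 231 230 231 229 233 126 129 132 127 129  61  66 120 230 230 229 227 229 107  59  58  58  60
20   57  53  46  52  53  50 209 223 230 228 236 128 124 230 225 228 227 229 229 229 226 229 228 229 228 232 228 230 228 229 228 234 231 232 230 231 228 232 230 233 129 128 131 130 230 229 229 231 228 230 225  49  54  55  62  63
40   39  39  44  46  46  51 159 225 228 227 228 227 230 226 226 229 227 230 229 230 223 228 227 229 227 232 227 230 227 229 227 233 230 231 231 230 229 233 232 232 229 230 228 230 230 228 226 230 226 231 223  58  57  62  61  57
60   45  41  42  48  57  50  40 221 225 230 228 228 228 224 227 228 228 230 22
[... 363 characters left out ...]
52  51  50  51
95   48  44  46  43  79  61  43 122 225 229 228 227 226 229 227 228 240 224 205 232 232 232 232 233 232 232 232 232 232 232 233 233 234 234 234 234 234 234 221 209 243 229 228 231 228 224 231 223 230 224  52  54  53  51  54  52
120   55  51  41  47  45  49  53  51 216 228 229 230 227 228 226 228 219 207 189 227 231 232 232 232 231 232 233 233 232 233 232 233 233 232 234 234 234 234 223 170 245 227 229 228 226 226 228 226 230  56  55  47  43  52  64  58
150   55  42  50  42  45  45  47  45  78 226 227 228 225 227 225 227 227 218 184 216 231 231 231 231 231 230 232 232 232 233 233 233 233 233 233 232 233 229 212 199 228 224 227 227 224 227 221 227 210  53  59  57  49  53  54  55
```

View pics/w8c.png

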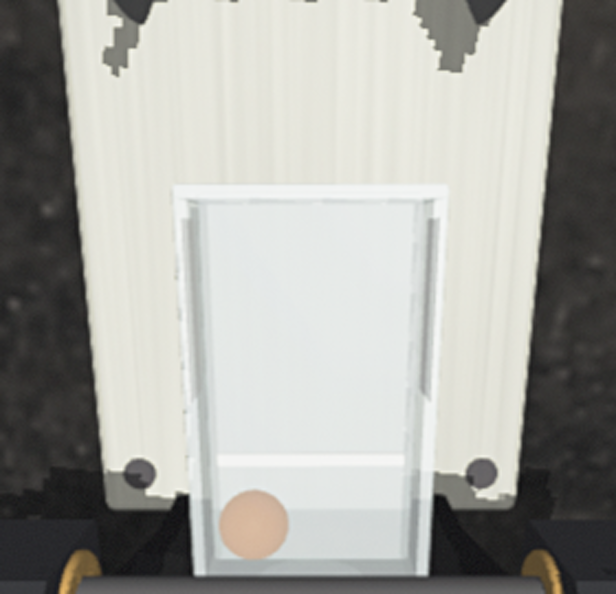

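```bash
python3 - <<'E'
from h import *
s=sense();m=camera_model("wrist");R=np.array(m["R"]);t=np.array(m["t"]);T=np.array(s["ee_rot"])
pc=T.T@(-R.T@t-s["tcp_pos"]);A=T.T@R.T
h=np.array([.5,.1385,0]);a=np.radians(9.2);u=np.array([np.cos(a),np.sin(a),0]);n=np.array([-u[1],u[0],0])
def f(T1,p1,px,z):
    o=np.array(p1)+T1@pc;d=T1@A@np.array([(px[0]-m["cx"])/m["fx"],(px[1]-m["cy"])/m["fy"],1]);X=o+d*(z-o[2])/d[2]-h
    return np.round([X@u*1000,X@n*1000],1)
T1=np.array([[.97,-.245,0],[-.245,-.97,0],[0,0,-1.]]);p1=[.3961,.0251,.2305]
for px in((105,127),(165,98)):
    for z in(.012,.03,.048): print("w1",px,z,f(T1,p1,px,z))
for px in((173,10),(328,10)):
    for z in(.012,.03,.048): print("w8",px,z,f(T,s["tcp_pos"],px,z))
print(f(T,s["tcp_pos"],(250.5,84),.0475))
E
```

```text
w1 (105, 127) 0.012 [-0.2 49.6]
w1 (105, 127) 0.03 [-2.5 41.2]
w1 (105, 127) 0.048 [-4.9 32.7]
w1 (165, 98) 0.012 [  0.6 -34.1]
w1 (165, 98) 0.03 [ -1.8 -38.5]
w1 (165, 98) 0.048 [ -4.3 -42.8]
w8 (173, 10) 0.012 [ 5.9 40.3]
w8 (173, 10) 0.03 [ 0.9 36.2]
w8 (173, 10) 0.048 [-4. 32.]
w8 (328, 10) 0.012 [  5.9 -37.6]
w8 (328, 10) 0.03 [  0.9 -33.5]
w8 (328, 10) 0.048 [ -4.1 -29.4]
[-31.6   1.3]
```

The lead-in tips are centred on the flask to within 0.3 mm, and the yaw matches. I'll lower to 1 mm above the plate and slide in.

Request:
arm_command([
  [40,0,0,2,0,0,0],
  [40,4,0,0.5,0,0,0],
  [40,9,0,0,0,0,0],
  [40,10,0,0,0,0,0],
  [40,10,0,0,0,0,0],
  [40,8,0,0,0,0,0],
  [40,4,0,0,0,0,0],
  [40,0,0,0,0,0,0],
])

```text
time_s: 15.5
tcp_pos: [0.429, 0.1268, 0.0244]
ee_rot: [[0.987, 0.16, 0.0], [0.16, -0.987, 0.0], [0.0, -0.0, -1.0]]
wrist_force: [-0.2, 0.3, -1.1]
gripper_width: 0.618
gripper_force: 30.0
```

Request:
arm_command([
  [40,4,0,0,0,0,0],
  [40,6,0,0,0,0,0],
  [40,6,0,0,0,0,0],
  [40,6,0,0,0,0,0],
  [40,4,0,0,0,0,0],
  [40,3,0,0,0,0,0],
  [40,0,0,0,0,0,0],
])

```text
time_s: 16.2
tcp_pos: [0.4574, 0.1314, 0.0245]
ee_rot: [[0.987, 0.16, 0.0], [0.16, -0.987, 0.0], [0.0, -0.0, -1.0]]
wrist_force: [0.7, -0.7, -1.8]
gripper_width: 0.618
gripper_force: 30.0
```

Request:
arm_command([
  [40,2,0,0,0,0,0],
  [40,1.5,0,0,0,0,0],
  [40,1,0,0,0,0,0],
  [40,1,0,0,0,0,0],
])

```text
time_s: 16.6
tcp_pos: [0.4614, 0.1318, 0.0243]
ee_rot: [[0.987, 0.16, -0.002], [0.16, -0.987, -0.001], [-0.002, 0.001, -1.0]]
wrist_force: [-4.4, 1.4, -0.1]
gripper_width: 0.616
gripper_force: 30.0
```

Request:
arm_command([
  [40,1,0,0,0,0,0],
  [40,0.5,0,0,0,0,0],
  [40,0,0,0,0,0,0],
])

```text
time_s: 16.9
tcp_pos: [0.4614, 0.1314, 0.0239]
ee_rot: [[0.987, 0.16, -0.005], [0.16, -0.987, -0.002], [-0.005, 0.002, -1.0]]
wrist_force: [-6.0, 1.7, 0.8]
gripper_width: 0.618
gripper_force: 30.0
```

Request:
arm_command([
  [40,0,0,0.8,0,0,0],
  [40,0,0,0.8,0,0,0],
  [40,1,0,0,0,0,0],
  [40,1,0,0,0,0,0],
  [40,0,0,0,0,0,0],
])

```text
time_s: 17.4
tcp_pos: [0.4615, 0.1312, 0.0233]
ee_rot: [[0.987, 0.159, -0.008], [0.159, -0.987, -0.004], [-0.009, 0.002, -1.0]]
wrist_force: [-14.9, 3.4, 14.1]
gripper_width: 0.621
gripper_force: 30.0
```

```bash
python3 - <<'E'
from h import *
im=capture("wrist");save("w9.png",im);s=sense();print(s["time_s"],s["tcp_pos"],s["wrist_force"],np.round(s["ee_rot"],3))
h=cv2.cvtColor(im,cv2.COLOR_RGB2HSV)
b=(cv2.inRange(h,(4,40,120),(18,255,255))>0);b[:80]=0;b[262:]=0;b[:,:195]=0;b[:,310:]=0
r,c=np.nonzero(b);print("ball",r.mean(),c.mean(),len(r))
b=cv2.inRange(h,(20,130,80),(35,255,255));b[230:]=0;p=np.argwhere(b>0);print("bar rows",p.min(0),p.max(0))
for cc in(220,250,280): print(cc,cv2.cvtColor(im,6)[50:215:4,cc])
E
```

```text
17.45 [0.46154667 0.1312497  0.02325055] [-14.38300307   2.07429687  13.2258176 ] [[ 0.987  0.16  -0.008]
 [ 0.159 -0.987 -0.003]
 [-0.009  0.002 -1.   ]]
ball 220.53551912568307 228.73333333333332 915
bar rows [110 142] [144 355]
220 [225 145 162 161 160 160 160 159 107 222 231 233 233 233 233 160 183 183
 183 182 180 178 178 155 236 233 232 233 233 233 233 233 232 232 231 232
 231 231 231 229 244 230]
250 [227 146 162 162 161 159 159 159 106 221 232 233 234 234 235 158 183 183
 182 183 182 181 180 158 237 233 232 232 233 232 233 233 232 233 233 233
 233 232 232 230 244 232]
280 [229 146 164 164 161 160 160 160 106 222 233 235 234 235 234 162 184 185
 183 183 181 181 180 154 237 234 234 234 233 233 233 233 233 232 233 232
 233 233 232 235 245 232]
```

It is seated: the base edge meets the stop, with about 14 N of push and 13 N on the plate. I'll ease off, open and rise.

Request:
arm_command([
  [40,-1,0,-1.2,0,0,0],
  [60,0,0,0,0,0,0],
  [70,0,0,0,0,0,0],
  [80,0,0,0,0,0,0],
  [80,0,0,0,0,0,0],
  [80,0,0,0,0,0,0],
])

```text
time_s: 18.05
tcp_pos: [0.4653, 0.1327, 0.0242]
ee_rot: [[0.987, 0.16, 0.0], [0.16, -0.987, 0.0], [0.001, -0.0, -1.0]]
wrist_force: [0.7, -0.6, 0.1]
gripper_width: 0.899
gripper_force: 0.0
```

Request:
arm_command([
  [80,0,0,-5,0,0,0],
  [80,0,0,-15,0,0,0],
  [80,0,0,-25,0,0,0],
  [80,-10,0,-30,0,0,0],
  [80,-10,0,-30,0,0,0],
  [80,0,0,-20,0,0,0],
  [80,0,0,0,0,0,0],
  [80,0,0,0,0,0,0],
])

```text
time_s: 18.85
tcp_pos: [0.4451, 0.1295, 0.1495]
ee_rot: [[0.987, 0.16, 0.001], [0.16, -0.987, 0.001], [0.001, -0.001, -1.0]]
wrist_force: [-0.9, 0.2, -0.2]
gripper_width: 0.919
gripper_force: 0.0
```

```bash
python3 - <<'E'
from h import *
im=capture("wrist");save("w10.png",im);s=sense();print(s["time_s"],s["tcp_pos"],s["wrist_force"],s["gripper_width"])
hm=np.array([.5,.1385,0]);a=np.radians(9.2);u=np.array([np.cos(a),np.sin(a),0]);n=np.array([-u[1],u[0],0])
h=cv2.cvtColor(im,cv2.COLOR_RGB2HSV);g=cv2.cvtColor(im,7)
def rel(rc,z):X=onz("wrist",rc,z)-hm;return np.round([X@u*1000,X@n*1000],1)
print("ball",[ (d["p"],np.round(d["location"]),rel(d["location"],.024)) for d in find_in("ball_center","wrist")[:2]])
b=cv2.inRange(h,(4,50,120),(16,255,255));b[260:]=0
nn,l,st,ce=cv2.connectedComponentsWithStats(b)
for i in range(1,nn):
    if st[i,4]>60: print("orange",st[i],ce[i],rel(ce[i][::-1],.024))
b=cv2.inRange(h,(100,120,60),(125,255,255));b[:, :200]=0;b[:,310:]=0;b[270:]=0;r,c=np.nonzero(b)
if len(r):print("cap",r.min(),r.max(),rel((r.mean(),c.mean()),.034))
for x in(48,-48): print(x,np.round(proj("wrist",hm+x/1000*u+[0,0,.044]),1))
print(g[40:240:3,250])
E
```

```text
18.9 [0.44466845 0.1291602  0.14870148] [0.34772916 0.33206604 0.39908547] 0.918834885593465
ball []
orange [229 161  17  18 233] [237.07296137 169.54077253] [-37.2  14.2]
cap 193 213 [-68.    0.2]
48 [ 71.2 252. ]
-48 [185.9 252. ]
[ 82  68 195 236 236 237 196 168 166 164 163 108 230 223 237 231 214 215
 215 213 212 172 238 236 236 235 236 236 236 236 236 235 234 234 235 235
 238 244 235 235 233 233 232 233 232 233 227 198 219 184 146 149 110 110
 111 110 110 111 121 128 225 234 125 125 200 227 190]
```

```bash
python3 - <<'E'
from h import *
hm=np.array([.5,.1385,0]);a=np.radians(9.2);u=np.array([np.cos(a),np.sin(a),0]);n=np.array([-u[1],u[0],0])
def rel(rc,z):X=onz("wrist",rc,z)-hm;return np.round([X@u*1000,X@n*1000],1)
im=cv2.imread("pics/w10.png");g=im.mean(2).astype(int)
print("stop rows",g[44:110,235],"\n",g[44:110,265])
print("cap end",g[185:225,250], rel((213,250),.028))
for r in(73,74,75,76): print(r,rel((r,250),.044))
for z in (.048,.058): print("bar back/front",rel((84,250),z),rel((104,250),z))
h=cv2.cvtColor(im,cv2.COLOR_BGR2HSV);y=cv2.inRange(h,(20,130,80),(35,255,255));print("yellow",[np.nonzero(y[:230,c])[0][[0,-1]] for c in(235,250,265)])
w=cv2.imread("pics/w9.png").mean(2).astype(int);print("w9",w[74:98,235],w[74:98,265])
print("rib rows", np.argmax(g[130:200,252])+130)
E
```

```text
stop rows [ 53  78 191 228 230 230 230 230 230 230 230 231 232 235 188 155 163 168
 166 166 164 164 164 164 164 163 164 159 134 105 178 227 229 222 220 221
 229 235 236 236 237 231 200 181 186 188 188 187 188 187 187 186 185 186
 184 183 184 185 172 148 165 231 237 235 235 235] 
 [ 59  82 195 231 234 235 235 235 235 235 235 235 237 240 196 156 165 169
 167 167 167 165 166 165 164 164 164 158 133 107 189 230 231 223 221 223
 231 236 237 238 239 228 196 182 187 189 188 188 188 187 186 186 186 185
 185 185 185 186 175 150 168 232 239 236 236 237]
cap end [225 226 183 173 161 149 148 151 152 154 146 124 128 131 130 129 132 132
 131 132 131 131 131 130 131 131 132 130 130 128 123 122 126 187 214 223
 225 228 232 168] [-79.8   1.9]
73 [46.6  1.7]
74 [45.9  1.7]
75 [45.1  1.7]
76 [44.4  1.7]
bar back/front [38.   1.6] [22.6  1.7]
bar back/front [37.3  1.6] [22.5  1.6]
yellow [array([ 87, 102]), array([ 87, 102]), array([ 87, 102])]
w9 [158 157 157 158 157 150 136 125 104  92 199 223 220 226 238 241 231 220
 223 232 233 233 233 233] [160 158 160 159 162 152 140 124 105 101 205 223 220 225 238 242 232 220
 224 232 233 233 233 233]
rib rows 150
```

The flask's base rim directly adjoins the stop, and the ball is at −37 mm from home, on the cap side. As cheap insurance, I'll give one gentle nudge on the cap end with closed fingers.

Request:
arm_command([
  [0,-15,0,0,0,0,0],
  [0,-20,0,0,0,0,0],
  [0,-11,0,0,0,0,0],
  [0,0,0,20,0,0,0],
  [0,0,0,30,0,0,0],
  [0,0,0,30,0,0,0],
  [0,0,0,25,0,0,0],
  [0,0,0,14,0,0,0],
])

```text
time_s: 19.75
tcp_pos: [0.3986, 0.1212, 0.0278]
ee_rot: [[0.987, 0.16, -0.003], [0.16, -0.987, -0.003], [-0.004, 0.002, -1.0]]
wrist_force: [-0.5, 0.5, 0.1]
gripper_width: 0.276
gripper_force: 0.0
```

Request:
arm_command([
  [0,0,0,0,0,0,0],
  [0,3,0,0,0,0,0],
  [0,3,0,0,0,0,0],
  [0,2,0,0,0,0,0],
  [0,1,0,0,0,0,0],
  [0,0,0,0,0,0,0],
])

```text
time_s: 20.35
tcp_pos: [0.409, 0.1237, 0.0306]
ee_rot: [[0.987, 0.16, 0.001], [0.16, -0.987, 0.001], [0.001, -0.001, -1.0]]
wrist_force: [0.1, -0.0, -0.5]
gripper_width: 0.002
gripper_force: 0.0
```

Request:
arm_command([
  [0,2,0,0,0,0,0],
  [0,2,0,0,0,0,0],
  [0,1,0,0,0,0,0],
  [0,1,0,0,0,0,0],
])

```text
time_s: 20.75
tcp_pos: [0.4147, 0.1245, 0.0301]
ee_rot: [[0.987, 0.16, 0.0], [0.16, -0.987, 0.0], [0.0, -0.0, -1.0]]
wrist_force: [0.7, -0.3, 0.4]
gripper_width: 0.006
gripper_force: 0.0
```

Request:
arm_command([
  [0,1,0,0,0,0,0],
  [0,1,0,0,0,0,0],
  [0,1,0,0,0,0,0],
])

```text
time_s: 21.05
tcp_pos: [0.4151, 0.1238, 0.0296]
ee_rot: [[0.987, 0.16, -0.005], [0.159, -0.987, -0.003], [-0.005, 0.002, -1.0]]
wrist_force: [-8.3, 2.5, 3.5]
gripper_width: 0.005
gripper_force: 4.0
```

The contact is stiff at once, so the flask was already home. I'll back off and rise.

Request:
arm_command([
  [0,1,0,0,0,0,0],
  [0,0,0,0,0,0,0],
  [0,-5,0,0,0,0,0],
  [0,-12,0,0,0,0,0],
  [0,-5,0,-20,0,0,0],
  [0,0,0,-40,0,0,0],
  [0,0,0,-40,0,0,0],
  [0,0,0,-15,0,0,0],
])

```text
time_s: 21.85
tcp_pos: [0.3982, 0.1227, 0.1489]
ee_rot: [[0.987, 0.162, 0.007], [0.162, -0.987, 0.004], [0.008, -0.003, -1.0]]
wrist_force: [0.2, 0.5, -0.9]
gripper_width: 0.0
gripper_force: 0.0
```

Request:
arm_command([
  [0,20,0,0,0,0,0],
  [0,25,0,0,0,0,0],
  [0,0,0,0,0,0,0],
  [0,0,0,0,0,0,0],
])

```text
time_s: 22.25
tcp_pos: [0.4406, 0.1285, 0.1447]
ee_rot: [[0.987, 0.16, -0.001], [0.16, -0.987, -0.0], [-0.001, 0.0, -1.0]]
wrist_force: [0.1, -0.3, -0.5]
gripper_width: 0.007
gripper_force: 0.0
```

```bash
python3 - <<'E'
from h import *
im=capture("wrist");save("w11.png",im);s=sense();print(s["time_s"],s["tcp_pos"],s["wrist_force"])
hm=np.array([.5,.1385,0]);a=np.radians(9.2);u=np.array([np.cos(a),np.sin(a),0]);n=np.array([-u[1],u[0],0])
h=cv2.cvtColor(im,cv2.COLOR_RGB2HSV)
def rel(rc,z):X=onz("wrist",rc,z)-hm;return np.round([X@u*1000,X@n*1000],1)
b=cv2.inRange(h,(4,50,120),(16,255,255));b[260:]=0
nn,l,st,ce=cv2.connectedComponentsWithStats(b)
for i in range(1,nn):
    if st[i,4]>60: print("orange",rel(ce[i][::-1],.024))
b=cv2.inRange(h,(100,120,60),(125,255,255));b[:, :200]=0;b[:,310:]=0;b[270:]=0;r,c=np.nonzero(b);print("cap",rel((r.mean(),c.mean()),.034))
capture("top")
for k,z in(("beaker_centre",.034),("vial_centre",.023)): print(k,[onz("top",d["location"],z).round(3) for d in find_in(k,"top")[:1]])
E
```

```text
22.3 [0.44020165 0.12832348 0.1447081 ] [-0.90249733 -0.4806469  -0.91288646]
orange [-36.9  14.6]
cap [-67.8   0.5]
beaker_centre [array([0.659, 0.037, 0.034])]
vial_centre [array([ 0.491, -0.415,  0.023])]
```

```bash
python3 -c "from station import *;print(finish_job())"
```

```text
the job is handed in; nothing more can be done
None
```

Job handed in at about 22 s: I tipped the flask to 45° for over 2 s with the ball ending at the cap end, then slid it under the bar against the back stop and let go; the beaker and vial show no displacement beyond measurement error (within 5 mm).

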